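# Fit the keyed burr hub to the grinder spindle

## Robot

A 6-joint arm with a two-finger parallel gripper is mounted at the origin on a cart in front of the work surface, level with it; the furniture and walls round the work are solid. World frame = base frame: x ahead of the robot, y to its left, z up, the work surface at z = 0. Lengths are in m, angles in degrees, forces in N, time in s.
With the tool pointing down it reaches from about 0.325 to 0.925 m from the base axis. Payload 3.1 kg.
Tool frame: the origin (TCP) lies midway between the tips of the shut fingers; the grasp point (between the pads) lies 19 mm behind it; z points along the fingers, y is the line along which they close (so a half turn about z gives the same grasp; the last joint's range is limited). The gripper opens to 85 mm and grips with 20 to 120 N. Pads are 22 mm wide; open, the fingers measure 114 mm over their backs; the gripper's body (76 mm by 85 mm) begins 54 mm behind the grasp point. The pads swing forward as they close: fully open they stand 13 mm farther back than shut.
Start: joints at [-80.856, 12.427, 92.441, -0, 75.132, -6.429], TCP at [0.168, -0.602, 0.231] pointing down, gripper open.
Joint ranges: [-157.48, 157.48], [-44.54, 120.13], [17.64, 146.25], [-64.5, 244.5], [7.68, 150.69], [-147.95, 147.95]. Speed limits (degrees/s): [159.86, 159.86, 180, 180, 180, 180].

## Interface

Orientations are given as a 3x3 rotation matrix whose columns are the frame's x, y, z axes.
In Python, from cell import r gives the robot as it stands.
- The arm moves only by the tool move_arm, never from a script. Its argument "plan" is one flat list of numbers, 7 for each row, row after row: the gripper's target within -1 to 1 (fully open at 1, half-way at 0, shut at -1), then the shift along the world's x, y, z in mm, then the turn, a rotation vector about the world's x, y, z in degrees. A call has 1 to 20 rows; each row shifts and turns the commanded pose from where the row before left it; what a row does not reach is not made up. A row lasts 1/8 s, in which the tool goes at most 62.5 mm and 10.7 degrees, less where a joint would pass 70% of its speed; a pose out of reach is approached as far as the arm can. A call with a gripper value outside its range is refused whole. The fingers move at their own pace and stop on an object; "newtons" is the grip in N (left out, the last holds). Time passes only in rows, so rows that do not move let the fingers close. It gives the time, the measured TCP pose, the force, the opening and the grip force at its end, in the units of the state.
- r.observe(): the state, without advancing time (a new reading comes with each control period).
- r.capture(name): name is "side" or "top" or "wrist"; returns the picture (400x640x3 uint8, red, green, blue); there is no depth.
- r.camera_model(name): a dict with "fov_y" (degrees; the focal length in pixels is half the picture's height over the tangent of half this angle, whatever the lens; pixels are square), "cx", "cy" (the principal point, pixels), "R" (3x3) and "t" (3): a world point X has camera coordinates R X + t. Camera axes: x right, y down, z forward; pixel columns grow to the right and rows downward; lengths in m; the calibration is good to about 2 mm. A picture is of the moment at which its call begins: read the wrist's pose just before it. camera_model takes no time and is no camera call; for the wrist camera it gives the pose at the moment of the call.
- r.sign_off(): hands the job in; it is judged then, once.
The state is a dict: "time": time; "q": joint angles; "dq": joint speeds; "tau": joint torques, N m; "eef_pos": TCP position; "orientation": TCP orientation; "contact_force": force on the tool from outside, world axes, zero at the start; "ft_torque": the same for the moment, N m; "opening": opening from 0.0 (shut) to 1.0 (fully open); "grasp_force": force on a finger pad.
Only numpy, scipy, OpenCV 4.12 (cv2) and the standard library are available. Lean on these libraries where they do the work, as an engineer would, in place of code of your own. Each camera call takes 0.05 s, during which the arm holds its last target. There are 200 camera calls.

## Task

Take the steel burr hub from the cork coaster and put it on the grinder drive unit's spindle: turn it, bearing down only lightly, until its three tabs drop into the spindle's keyways, then push it gently down against the stiff red seat ring until it is fully home, flat on the housing. Never force it (keep well under 35 N), leave it released on the spindle, and do not disturb the tamper, the dosing cup or the pitcher.

Things in the scene. Friction and masses are not known exactly. Their poses are not given: they have to be found in the camera images.
- hub: Steel burr hub, 220 g, 36 mm tall: a dark round flange 64 mm across, 12 mm thick, and on it a bright boss. Origin: centre of its underside, z up. A 35 mm bore runs right through. It starts upright on the coaster, underside 8 mm above the counter.
- hub_boss (a point): Middle of the hub's boss, 24 mm above its underside, axes as hub. The boss is round, 52 mm across, 24 mm tall above the flange, with two parallel flats 42 mm apart that face the hub's +y and -y: grip these, fingers closing along the hub's y, fingertips just above the flange.
- hub_tabs (a point): Bore centre at the hub's underside, axes as hub. In the lowest 9 mm of the bore three brass tabs, 8 mm wide, reach inward to 11.5 mm from the axis, at 0, 120 and 240 degrees from the hub's x axis; a turn by 120 degrees gives the same fit. 2 mm play all round on the spindle.
- drive_unit: Grinder drive unit: fixed grey round housing 104 mm across, 45 mm high, with a dark outlet chute reaching 69 mm out on its -x side, below the top. Origin: centre of its underside on the counter, z up. An upright spindle stands in the middle of its top.
- deck (a point): Point on the spindle's axis level with the housing's flat top, 45 mm above the counter. The hub is fully home when its underside is here. From here a brass splined part, 31 mm across, rises 16 mm; then a round steel pilot 19 mm across up to 24 mm and a tapered nose up to 30 mm. Its gearing keeps it from turning below about 0.3 Nm.
- spline_top (a point): Spindle axis at the top of the splined part, 16 mm above the deck. Three open keyways 12 mm wide, 120 degrees apart. Their direction differs each time and is NOT measured (the yaw given here says nothing of it). Unless the tabs are in line within about 0.1 rad, the hub stays caught, underside at this height; in line it slides down 10 mm to the seat ring.
- spindle_nose (a point): Top of the spindle's nose on its axis, 30 mm above the deck when nothing presses on it. The spindle floats on a spring: pressed from above it gives way from about 2.5 N, by 1 mm for each further 2 N, up to 3 mm (about 8 N), then stops hard; let go, it rises again.
- seat_ring (a joint): Red ring 52 mm across round the foot of the spindle, on which the hub lands: 0 = up, its top 6 mm above the housing's top; 0.006 m = pushed down flush. It resists with about 8 N (8 to 16 N felt at the wrist, with rubbing) and stays where it is left; the weight of the hub does not move it.
- coaster: Round cork coaster 84 mm across, 8 mm thick, fixed on the counter; the hub starts on its centre. Origin: centre of its underside. To the left of the work (y above -0.06, x above 0.42) stands a tall solid espresso machine: come round in front of it and not through it.
- tamper: Coffee tamper with wooden knob, 58 mm across, 89 mm tall, standing; bystander. Origin: centre of its underside.
- dosing_cup: Steel dosing cup, 62 mm across, 51 mm tall; bystander. Origin: centre of its underside.
- pitcher: Steel milk pitcher, 107 x 76 mm, 100 mm tall; bystander. Origin: centre of its underside.
There are look-alikes about, which are no part of the job. What is shaped like the hub but blue is not meant.

How it is judged:
By the outcome, as a careful person would: the job done as asked, in the order asked, and still so for the second after the job is handed in, with the robot touching nothing.
It also fails if it takes over 64 s, if anything falls off the work surface, if the arm or the gripper's body presses on something with over 40 N, if the wrist force passes 120 N, or if a joint passes its speed limit or range.

## Working session

There is one attempt and no reset: what is moved stays moved. The work goes in short steps, Python scripts to look and compute and a tool call to move; the robot and the scene stay as the last step left them, time stands still between calls to the robot, and variables do not carry over. Pictures are saved under pics/ and viewed, at most 10 in all, crops included, and the job is handed in when it is done.

Besides the shell and the picture viewer there is one more tool, called after "Request:" as name(argument=value, ...) on one line, values as JSON. move_arm: Moves the arm, as the interface text tells. Its arguments: {"type":"object","properties":{"plan":{"type":"array","items":{"type":"number"}},"newtons":{"type":"number"}},"required":["plan"]}

```bash
mkdir -p pics; ls
cat > h.py <<'E'
import numpy as np, cv2
from cell import r
def save(n,im): cv2.imwrite('pics/'+n,im[:,:,::-1])
def ray(m,u,v):
    f=200/np.tan(np.radians(m['fov_y'])/2); R=np.array(m['R']);t=np.array(m['t'])
    d=R.T@np.array([(u-m['cx'])/f,(v-m['cy'])/f,1]); return -R.T@t,d
def onz(m,u,v,z):
    o,d=ray(m,u,v); return o+d*(z-o[2])/d[2]
def proj(m,X):
    f=200/np.tan(np.radians(m['fov_y'])/2); c=np.array(m['R'])@np.array(X)+np.array(m['t'])
    return np.array([m['cx']+f*c[0]/c[2],m['cy']+f*c[1]/c[2]])
E
python3 - <<'E'
from h import *
for n in('top','side'):
    im=r.capture(n); save(n+'0.png',im); m=r.camera_model(n); print(n,m)
E
```

```text
pics
top {'fov_y': 55.869419227751564, 'cx': 318.37461002091874, 'cy': 199.148891392827, 'R': array([[ 0.02166804, -0.9992268 ,  0.03280697],
       [-0.99762236, -0.02375728, -0.06469326],
       [ 0.06542265, -0.03132719, -0.99736577]]), 't': array([-0.31580783,  0.58094732,  0.88508721])}
side {'fov_y': 49.242613081618224, 'cx': 320.85555243867816, 'cy': 193.0924159591987, 'R': array([[-0.9419713 , -0.3356353 ,  0.00624641],
       [-0.17544487,  0.47635727, -0.86156999],
       [ 0.28619778, -0.8126701 , -0.50760037]]), 't': array([0.47519976, 0.31718635, 0.49875196])}
```

View pics/top0.png

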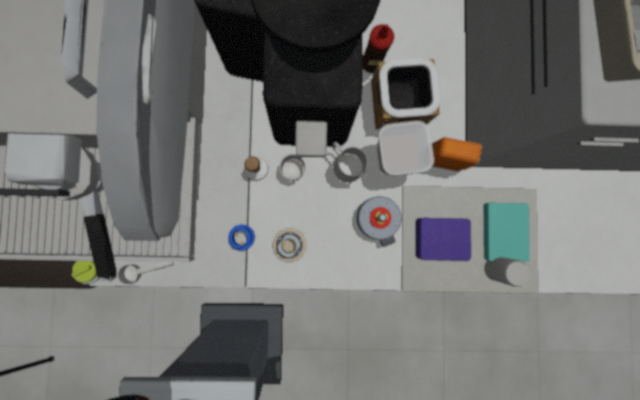

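View pics/side0.png

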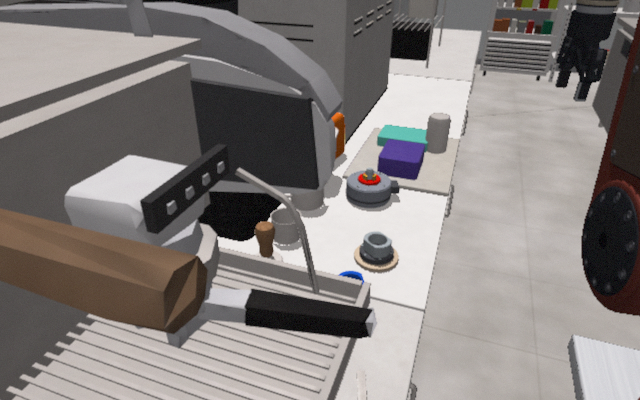

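Top view: the hub is at (289,245) on the cork coaster, and the drive unit is at (380,218) with a red ring and its chute toward (388,241). The bystanders are the tamper (255,166), dosing cup (291,168) and pitcher (350,163). Possible mix-ups for the hub are the blue ring at (241,237), which is an excluded look-alike, the dosing cup (291,168) and the drive unit itself (380,218). I choose (289,245): steel, on cork. The side view agrees, with the hub at (377,247) and the drive unit at (370,187).

Run:
```python
from h import *
m=r.camera_model('top'); im=r.capture('top'); s=r.capture('side');ms=r.camera_model('side')
print('hub',onz(m,289,245,.02),'side',onz(ms,377,247,.03))
hsv=cv2.cvtColor(im,cv2.COLOR_RGB2HSV)
red=((hsv[...,0]<8)|(hsv[...,0]>172))&(hsv[...,1]>150)
red[:190]=0; v,u=np.nonzero(red); print('ring',u.mean(),v.mean(),onz(m,u.mean(),v.mean(),.051))
print('unit',onz(m,380,218,.045))
# cork
cork=((hsv[...,0]>8)&(hsv[...,0]<25)&(hsv[...,1]>60)); c=np.zeros_like(cork);c[220:270,265:315]=1
mm=(cork&(c>0)).astype(np.uint8); cs=np.argwhere(mm)[:,::-1].astype(np.int32)
e=cv2.minEnclosingCircle(cs);print('cork',e,onz(m,*e[0],.008), onz(m,e[0][0]+e[1],e[0][1],.008))
for n,p,z in(('tamper',(255,166),.08),('cup',(291,168),.05),('pitch',(350,163),.1)):print(n,onz(m,*p,z))
a=cv2.resize(im[195:275,230:330],None,fx=4,fy=4,interpolation=cv2.INTER_CUBIC)
b=cv2.resize(im[180:260,340:420],None,fx=4,fy=4,interpolation=cv2.INTER_CUBIC)
save('crop1.png',np.hstack([a,b]))
```

```text
hub [ 0.47650894 -0.23463138  0.02      ] side [ 0.4758814  -0.22765293  0.03      ]
ring 372.2556818181818 221.60795454545453 [ 0.53655069 -0.42894446  0.051     ]
unit [ 0.54550452 -0.44825944  0.045     ]
cork ((288.20001220703125, 245.5), 6.685151100158691) [ 0.47457923 -0.23220707  0.008     ] [ 0.47489988 -0.2484048   0.008     ]
tamper [ 0.65600673 -0.15575104  0.08      ]
cup [ 0.65801984 -0.23581381  0.05      ]
pitch [ 0.66537018 -0.3688628   0.1       ]
```

View pics/crop1.png

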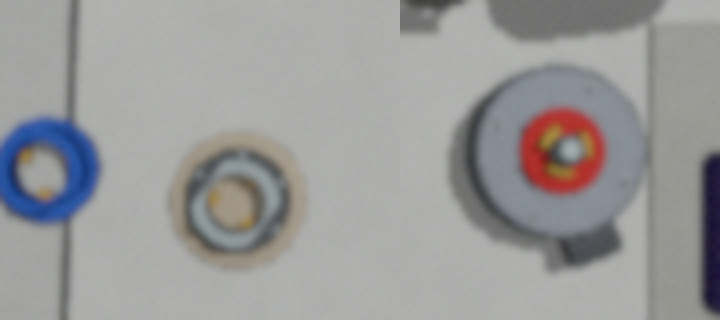

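Run:
```python
from h import *
s=r.observe(); m=r.camera_model('wrist'); T=np.array(s['orientation']); R=np.array(m['R'])
print(T.round(3)); c=-R.T@m['t']; print('cam in tcp',T.T@(c-s['eef_pos']),'axes in tcp\n',(T.T@R.T).round(3),m['fov_y'],s['time'],s['contact_force'])
```

```text
[[ 0.963  0.268 -0.   ]
 [ 0.268 -0.963  0.002]
 [ 0.    -0.002 -1.   ]]
cam in tcp [ 0.07356529 -0.00058557 -0.14241899] axes in tcp
 [[ 0.    -0.956 -0.293]
 [ 1.     0.    -0.001]
 [ 0.001 -0.293  0.956]] 67.42247396796672 0.2 [-0.51576722  0.18867389  0.50965573]
```

Request:
move_arm(plan=[1,20,25,0,0,0,0,1,30,35,0,0,0,0,1,32,40,0,0,0,0,1,32,40,0,0,0,0,1,32,40,0,0,0,0,1,32,40,0,0,0,0,1,32,40,0,0,0,0,1,32,40,0,0,0,0,1,24,35,0,0,0,0,1,16,25,0,0,0,0,1,0,0,0,0,0,0])

```text
time: 1.58
eef_pos: [0.4504, -0.2404, 0.2311]
orientation: [[0.962, 0.272, -0.0], [0.272, -0.962, 0.0], [-0.0, -0.0, -1.0]]
contact_force: [0.1, 0.5, -0.3]
opening: 1.002
grasp_force: 0.0
```

Run:
```python
from h import *
m=r.camera_model('wrist'); im=r.capture('wrist')
save('w1.png',im)
np.savez('w1.npz',im=im,**{k:np.array(v) for k,v in m.items()})
p=proj(m,[.476,-.233,.03]);print(p)
u,v=p.astype(int); save('w1c.png',cv2.resize(im[max(v-80,0):v+80,max(u-80,0):u+80],None,fx=3.5,fy=3.5,interpolation=cv2.INTER_CUBIC))
```

```text
[317.18990819 151.47374268]
```

View pics/w1c.png

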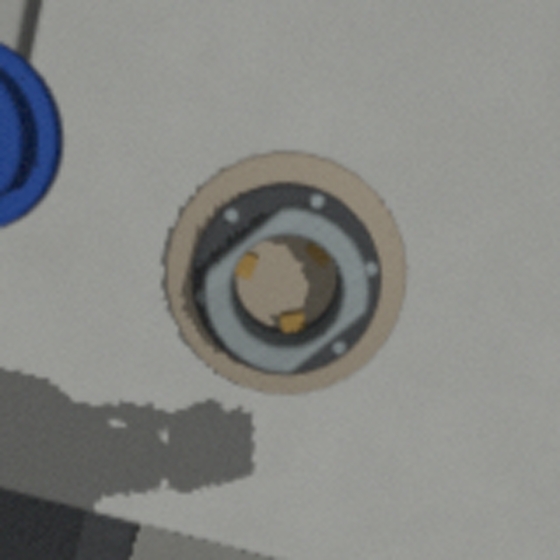

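The crop shows the steel hub on the cork. Crop positions are boss flats (207,288)-(275,215) and (290,368)-(365,290), and tabs at (247,266), (318,252) and (290,322). The +x tab is the upper-right one. The blue ring is well to the left.

Run:
```python
from h import *
d=np.load('w1.npz'); m={k:d[k] for k in d.files}; im=d['im']
hsv=cv2.cvtColor(im,cv2.COLOR_RGB2HSV)
c=lambda x,y:(x/3.5+237-.36,y/3.5+71-.36)
W=lambda x,y,z:onz(m,*c(x,y),z)[:2]
# tabs
for p in((247,266),(318,252),(290,322)): print('tab',W(*p,.017))
t=[W(*p,.017) for p in((247,266),(318,252),(290,322))]; cen=np.mean(t,0); print('tabcen',cen,[np.degrees(np.arctan2(*(q-cen)[::-1])) for q in t],[np.linalg.norm(q-cen) for q in t])
# dark flange + boss: threshold bright boss
roi=np.zeros(im.shape[:2],np.uint8); cv2.circle(roi,tuple(int(q) for q in c(286,283)),28,1,-1)
S=hsv[...,1].astype(int);V=hsv[...,2].astype(int)
boss=((V>110)&(roi>0)&(im[...,2].astype(int)>im[...,0]+3)).astype(np.uint8)
boss=cv2.morphologyEx(boss,cv2.MORPH_OPEN,np.ones((3,3)))
k=max(cv2.findContours(boss,cv2.RETR_EXTERNAL,cv2.CHAIN_APPROX_NONE)[0],key=cv2.contourArea)
P=np.array([onz(m,u,v,.044)[:2] for u,v in cv2.convexHull(k)[:,0]])
Pa=np.array([onz(m,u,v,.044)[:2] for u,v in k[:,0]])
th=np.radians(np.arange(0,180,1)); w=[np.ptp(Pa@[np.cos(a),np.sin(a)]) for a in th]
i=int(np.argmin(w)); print('narrow dir',i,w[i]*1e3,'max',max(w)*1e3)
a=np.array([np.cos(th[i]),np.sin(th[i])]);b=np.array([-a[1],a[0]])
mid=lambda v:(Pa@v).max()/2+(Pa@v).min()/2
print('boss cen',mid(a)*a+mid(b)*b)
rr=cv2.minAreaRect((P*1e5).astype(np.float32));print(rr)
# cork outer: non-grey
ck=((hsv[...,0]>5)&(hsv[...,0]<25)&(S>35)).astype(np.uint8); r2=roi*0; cv2.circle(r2,tuple(int(q) for q in c(286,275)),40,1,-1); ck&=r2
k=cv2.convexHull(np.argwhere(ck)[:,::-1].astype(np.int32))
Q=np.array([onz(m,u,v,.008)[:2] for u,v in k[:,0]]);e=cv2.minEnclosingCircle((Q*1e3).astype(np.float32));print('cork',e)
for p in((207,288),(275,215),(290,368),(365,290)): print(W(*p,.044))
```

```text
tab [ 0.47655288 -0.22062603]
tab [ 0.4875315  -0.24232635]
tab [ 0.46222831 -0.23978772]
tabcen [ 0.47543756 -0.2342467 ] [np.float64(85.31883193666428), np.float64(-33.74587738372603), np.float64(-157.24292759904296)] [np.float64(0.013666255754320083), np.float64(0.01454455545417223), np.float64(0.01432435812406713)]
narrow dir 145 17.928405428138227 max 40.19393133072066
boss cen [ 0.48858156 -0.24378432]
((48859.73828125, -24379.0234375), (4015.55712890625, 1789.7987060546875), 55.10025405883789)
cork ((475.5323486328125, -234.22727966308594), 41.243621826171875)
[ 0.4699226  -0.21031015]
[ 0.49724479 -0.22475553]
[ 0.45241498 -0.24236094]
[ 0.48279829 -0.25812289]
```

Run:
```python
from h import *
d=np.load('w1.npz'); m={k:d[k] for k in d.files}; im=d['im']
g=cv2.cvtColor(im,cv2.COLOR_RGB2GRAY); roi=np.zeros_like(g)
a=np.linspace(0,2*np.pi,60); C=np.array([.4755,-.2342])
pol=np.array([proj(m,[C[0]+.0305*np.cos(t),C[1]+.0305*np.sin(t),.02]) for t in a]).round().astype(np.int32)
cv2.fillPoly(roi,[pol],1)
th,_=cv2.threshold(g[roi>0].reshape(-1,1),0,255,cv2.THRESH_OTSU); print(th)
b=((g>th)&(roi>0)).astype(np.uint8); b=cv2.morphologyEx(b,cv2.MORPH_OPEN,np.ones((4,4)))
k=max(cv2.findContours(b,cv2.RETR_EXTERNAL,cv2.CHAIN_APPROX_NONE)[0],key=cv2.contourArea)
P=np.array([onz(m,u,v,.044)[:2] for u,v in k[:,0]])
for i in range(30,90,4):
    n=np.array([np.cos(np.radians(i)),np.sin(np.radians(i))]); q=P@n; print(i,round(np.ptp(q)*1e3,1),round(((q.max()+q.min())/2-C@n)*1e3,1),end='; ')
```

```text
93.0
30 48.7 -1.5; 34 48.0 -1.6; 38 47.0 -1.6; 42 45.8 -1.7; 46 44.4 -1.8; 50 42.8 -1.8; 54 41.4 -1.9; 58 41.9 -2.0; 62 43.3 -2.0; 66 45.0 -2.0; 70 46.6 -2.0; 74 47.8 -2.0; 78 48.9 -2.0; 82 49.7 -2.0; 86 50.3 -1.9;
```

Request:
move_arm(plan=[1,5,1,-10,0,0,-8,1,5,1,-20,0,0,-8,1,5,1,-30,0,0,-8,1,5,1,-30,0,0,-8,1,4,1,-30,0,0,-8,1,0,0,-24,0,0,-8,1,0,0,-10,0,0,-2.8,1,0,0,-2,0,0,0,1,0,0,0,0,0,0], newtons=40)

```text
time: 2.75
eef_pos: [0.4737, -0.238, 0.0756]
orientation: [[0.817, -0.577, 0.0], [-0.577, -0.817, -0.0], [0.001, 0.0, -1.0]]
contact_force: [-0.6, -0.7, 0.7]
opening: 1.001
grasp_force: 0.0
```

Run:
```python
from h import *
s=r.observe(); print(s['eef_pos'],s['orientation'],s['q'])
m=r.camera_model('wrist'); im=r.capture('wrist'); save('w2.png',im)
for z,l in((.008,'bot'),(.044,'boss')): print(l,proj(m,[.475,-.235,z]))
```

```text
[ 0.47372279 -0.23795664  0.07561169] [[ 8.16715886e-01 -5.77039913e-01  3.16179083e-04]
 [-5.77039758e-01 -8.16715923e-01 -4.67218484e-04]
 [ 5.27832205e-04  1.99136857e-04 -9.99999841e-01]] [-3.42517001e+01  1.19494073e+01  1.11540476e+02 -1.43110140e-02
  5.64800766e+01  9.09988116e+01]
bot [311.57364168 212.86771867]
boss [310.64382064 231.9761744 ]
```

View pics/w2.png

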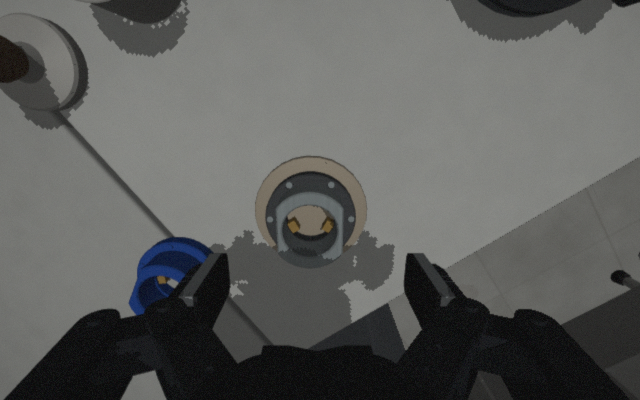

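The picture shows the hub centred at about (310,215), with its flats at u=275 and u=343 parallel to the pads. The blue look-alike (172,275) is clear of the left finger by about 10 mm, so I'll half-close a little before descending.

Request:
move_arm(plan=[0.6,1,3,0,0,0,0,0.6,0,0,-10,0,0,0,0.6,0,0,-20,0,0,0,0.6,0,0,-15,0,0,0,0.6,0,0,-8,0,0,0,0.6,0,0,0,0,0,0,-1,0,0,0,0,0,0,-1,0,0,0,0,0,0,-1,0,0,0,0,0,0,-1,0,0,0,0,0,0,-1,0,0,0,0,0,0,-1,0,0,0,0,0,0], newtons=40)

```text
time: 4.3
eef_pos: [0.4757, -0.2346, 0.0232]
orientation: [[0.817, -0.577, 0.002], [-0.577, -0.817, -0.001], [0.002, -0.0, -1.0]]
contact_force: [-0.2, 0.8, 5.6]
opening: 0.481
grasp_force: 43.0
```

Request:
move_arm(plan=[-1,0,0,6,0,0,0,-1,0,0,20,0,0,0,-1,0,0,35,0,0,0,-1,-1,-10,35,0,0,0,-1,-2,-25,24,0,0,0,-1,-4,-35,10,0,0,0,-1,-4,-35,0,0,0,0,-1,-3,-30,0,0,0,0,-1,-1,-20,0,0,0,0,-1,0,0,0,0,0,0])

```text
time: 5.55
eef_pos: [0.4592, -0.3895, 0.1515]
orientation: [[0.816, -0.578, -0.001], [-0.578, -0.816, 0.001], [-0.002, -0.001, -1.0]]
contact_force: [0.3, 0.4, -2.1]
opening: 0.483
grasp_force: 42.2
```

Run:
```python
from h import *
s=r.observe(); print(s['eef_pos'],s['contact_force'],s['opening'])
m=r.camera_model('wrist'); im=r.capture('wrist')
np.savez('w3.npz',im=im,**{k:np.array(v) for k,v in m.items()})
p=proj(m,[.543,-.447,.05]);print(p)
hsv=cv2.cvtColor(im,cv2.COLOR_RGB2HSV)
u0,v0=[int(max(q,100)) for q in p]; u0=min(u0,540)
c=im[v0-100:v0+100,u0-100:u0+100]; print(u0,v0)
save('w3.png',np.hstack([cv2.resize(c,(600,600),interpolation=cv2.INTER_CUBIC),cv2.resize(im,(200,600))]))
```

```text
[ 0.4592369  -0.38951188  0.15152796] [ 0.25353222  0.35545824 -2.095179  ] 0.482950667205459
[313.93775551  68.92909329]
313 100
```

View pics/w3.png

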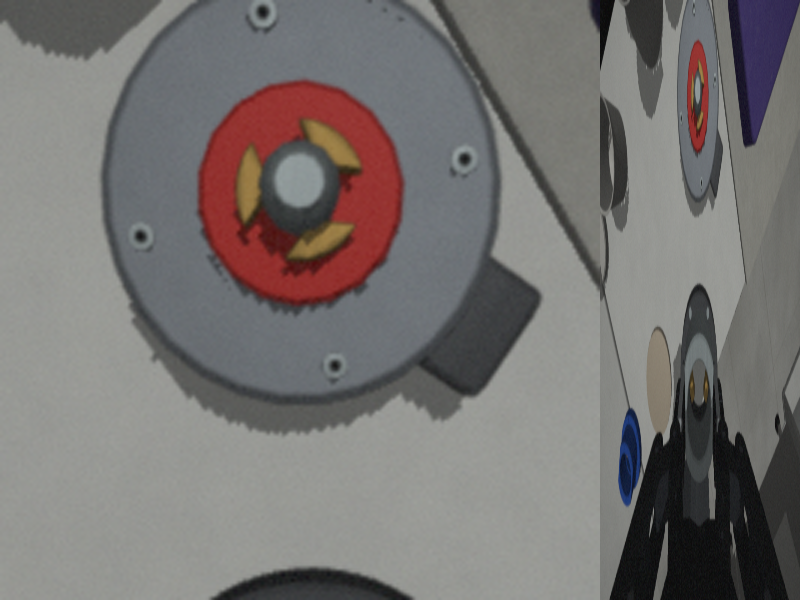

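The crop shows the red ring centred at (301,190), the nose at (299,180), and brass sectors at (250,187), (332,146) and (321,243). The keyways lie between the sectors. The hub hangs straight in the gripper.

```bash
cat > fit.py <<'E'
from h import *
def hue(im,lo,hi,s):
    h=cv2.cvtColor(im,cv2.COLOR_RGB2HSV); H=h[...,0]
    return (((H>=lo)&(H<=hi)) if lo<hi else ((H>=lo)|(H<=hi)))&(h[...,1]>s)
E
python3 - <<'E'
from fit import *
d=np.load('w3.npz'); m={k:d[k] for k in d.files}; im=d['im']
red=hue(im,172,8,140).astype(np.uint8); red[120:]=0; red[:,:270]=0;red[:,360:]=0
k=cv2.convexHull(np.argwhere(red)[:,::-1].astype(np.int32))[:,0]
Q=np.array([onz(m,u,v,.051)[:2]*1e3 for u,v in k]); print('ring',cv2.minEnclosingCircle(Q.astype(np.float32)))
print('nose',onz(m,213+299/3,180/3,.075))
br=hue(im,12,30,90).astype(np.uint8); br[120:]=0; br[:,270+0:]*=1; br[:,:270]=0;br[:,360:]=0
n,l,st,ce=cv2.connectedComponentsWithStats(br)
C=None; T=[]
for i in range(1,n):
    if st[i,4]>40:
        w=onz(m,*ce[i],.061)[:2]; T.append(w); print(st[i,4],ce[i],w)
T=np.array(T); O=np.array(cv2.minEnclosingCircle(Q.astype(np.float32))[0])/1e3
for o in (O,T.mean(0)):print('ang',o,[round(float(np.degrees(np.arctan2(*(q-o)[::-1]))),1) for q in T],[round(float(np.linalg.norm(q-o))*1e3,1) for q in T])
b=np.argwhere(br)[:,::-1]; B=np.array([onz(m,u,v,.061)[:2]*1e3 for u,v in cv2.convexHull(b.astype(np.int32))[:,0]]);print('spl',cv2.minEnclosingCircle(B.astype(np.float32)))
# hub in gripper: tabs / flange
hub=hue(im,12,30,90);
n,l,st,ce=cv2.connectedComponentsWithStats(hub[180:320].astype(np.uint8))
print([(ce[i]+[0,180],st[i,4]) for i in range(1,n) if st[i,4]>15])
s=r.observe(); R=np.array(s['orientation']); 
print('expect underside pt',proj(m,s['eef_pos']+R@[0,0,.015]),proj(m,s['eef_pos']+R@[0.014,0,.006]))
E
```

```text
ring ((545.4701538085938, -447.814208984375), 25.382869720458984)
nose [ 0.54550854 -0.448033    0.075     ]
166 [323.36144578  48.09638554] [ 0.54908107 -0.45958607]
166 [295.56626506  61.56024096] [ 0.55340862 -0.43849782]
177 [319.2259887   80.04519774] [ 0.5336714  -0.44517897]
ang [ 0.54547015 -0.44781421] [-72.9, 49.6, 167.4] [12.3, 12.2, 12.1]
ang [ 0.54538703 -0.44775429] [-72.7, 49.1, 167.6] [12.4, 12.2, 12.0]
spl ((545.3926391601562, -447.7782897949219), 15.403610229492188)
[(array([294.25523013, 257.89958159]), np.int32(239)), (array([338.66808511, 257.89361702]), np.int32(235))]
expect underside pt [313.90490336 243.14111306] [313.67713327 226.36109302]
```

Run:
```python
from h import *
d=np.load('w3.npz'); m={k:d[k] for k in d.files}
s=r.observe(); R=np.array(s['orientation']); e=s['eef_pos']; P=lambda *a:proj(m,e+R@np.array(a)).round(1)
for dx in(-.002,0,.002):
  print(dx,'tabs top',P(dx-.00725,.0125,.006),P(dx-.00725,-.0125,.006),'bot',P(dx-.007,.012,.015),'rim',P(dx+.032,0,.003),P(dx+.032,0,.015),'sides',P(dx,.032,.003),P(dx,-.032,.003),'bossfront',P(dx+.026,0,-.021))
g=cv2.cvtColor(d['im'],cv2.COLOR_RGB2GRAY); print(g[180:240,314])
```

```text
-0.002 tabs top [336.3 265.3] [291.3 265.4] bot [334.5 257.2] rim [313.5 199.2] [313.7 192.8] sides [373.2 256.1] [254.3 256.1] bossfront [313.  228.3]
0 tabs top [336.4 262.1] [291.2 262.1] bot [334.6 254.1] rim [313.5 195.4] [313.7 189.3] sides [373.4 252.7] [254.1 252.8] bossfront [313. 224.]
0.002 tabs top [336.5 258.9] [291.1 258.9] bot [334.6 251. ] rim [313.5 191.6] [313.7 185.7] sides [373.6 249.3] [253.8 249.4] bossfront [313.  219.7]
[150 151 148 151 150 150 150 151 141  93  43  31  28  36  42  50  57  60
  59  60  59  60  60  57  59  60  61  59  60  59  55  58  63  60  60  60
  57  58  57  58  59  65  86 103 106 113 118 117 117 117 117 117 117 114
 116 117 114 114 112  88]
```

Request:
move_arm(plan=[-1,8,-5,0,0,0,2,-1,16,-10,0,0,0,4,-1,20,-13,0,0,0,4,-1,20,-13,0,0,0,3,-1,15,-10,-10,0,0,0,-1,7,-5,-15,0,0,0,-1,1,-1,-12,0,0,0,-1,0,0,-8,0,0,0,-1,0,0,0,0,0,0,-1,0,0,0,0,0,0])

```text
time: 6.85
eef_pos: [0.5468, -0.4462, 0.1078]
orientation: [[0.926, -0.378, 0.0], [-0.378, -0.926, -0.0], [0.001, 0.0, -1.0]]
contact_force: [-0.0, -0.1, -2.2]
opening: 0.478
grasp_force: 42.2
```

Run:
```python
from fit import *
s=r.observe(); R=np.array(s['orientation']); print(s['eef_pos'],np.degrees(np.arctan2(R[1,0],R[0,0])),s['contact_force'],s['q'][5])
m=r.camera_model('wrist'); im=r.capture('wrist'); save('w4.png',im[100:400,100:540])
print(proj(m,[.5455,-.4478,.075]),proj(m,[.5455,-.4478,.051]))
```

```text
[ 0.54676334 -0.44617655  0.10781677] -22.234604975446008 [-0.0220273  -0.09370721 -2.214525  ] 67.32643004224107
[319.31208162 230.97400427] [319.02709596 217.7285038 ]
```

View pics/w4.png

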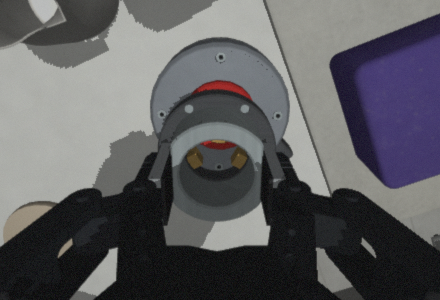

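The hub hangs over the housing: the bore is centred near (218,165) in the crop, with the red ring visible ahead of it. I'll descend gently.

Request:
move_arm(plan=[-1,-0.8,-0.4,-5,0,0,0,-1,0,0,-6,0,0,0,-1,0,0,-6,0,0,0,-1,0,0,-5,0,0,0,-1,0,0,-3,0,0,0,-1,0,0,-2,0,0,0,-1,0,0,0,0,0,0])

```text
time: 7.78
eef_pos: [0.546, -0.4464, 0.0802]
orientation: [[0.926, -0.378, -0.0], [-0.378, -0.926, 0.0], [-0.0, -0.0, -1.0]]
contact_force: [0.6, 0.6, -2.1]
opening: 0.483
grasp_force: 42.2
```

No contact so far. I'll ease down 1 mm at a time.

Request:
move_arm(plan=[-1,0,0,-1,0,0,0,-1,0,0,-1,0,0,0,-1,0,0,-1,0,0,0,-1,0,0,-1,0,0,0,-1,0,0,0,0,0,0])

```text
time: 8.4
eef_pos: [0.546, -0.4465, 0.0763]
orientation: [[0.926, -0.378, 0.0], [-0.378, -0.926, 0.0], [0.0, -0.0, -1.0]]
contact_force: [0.6, 0.3, -1.9]
opening: 0.483
grasp_force: 42.3
```

Request:
move_arm(plan=[-1,0,0,-0.7,0,0,0,-1,0,0,-0.7,0,0,0,-1,0,0,0,0,0,0])

```text
time: 8.78
eef_pos: [0.5462, -0.4466, 0.0755]
orientation: [[0.926, -0.378, 0.0], [-0.378, -0.926, -0.0], [0.0, 0.0, -1.0]]
contact_force: [-0.4, -0.4, 0.3]
opening: 0.485
grasp_force: 42.6
```

Resting on the spline at about 2.4 N. Now I'll bear down lightly and turn.

Request:
move_arm(plan=[-1,0,0,-0.7,0,0,1.5,-1,0,0,-0.3,0,0,1.5,-1,0,0,0,0,0,1.5,-1,0,0,0,0,0,1.5,-1,0,0,0,0,0,0])

```text
time: 9.4
eef_pos: [0.5461, -0.4467, 0.0733]
orientation: [[0.96, -0.279, 0.001], [-0.279, -0.96, -0.001], [0.001, 0.0, -1.0]]
contact_force: [0.7, -0.4, -2.1]
opening: 0.481
grasp_force: 42.3
```

Request:
move_arm(plan=[-1,0,0,-0.5,0,0,1.5,-1,0,0,-1,0,0,1.5,-1,0,0,-1.5,0,0,0,-1,0,0,-1.5,0,0,0,-1,0,0,-1,0,0,0,-1,0,0,0,0,0,0])

```text
time: 10.15
eef_pos: [0.5459, -0.4464, 0.0682]
orientation: [[0.973, -0.229, -0.0], [-0.229, -0.973, 0.0], [-0.0, -0.0, -1.0]]
contact_force: [-0.4, -0.1, -3.1]
opening: 0.481
grasp_force: 42.3
```

The tabs are in, with the underside at about 53 mm. Next is contact with the ring, then a slow push.

Request:
move_arm(plan=[-1,0,0,-1,0,0,0,-1,0,0,-1,0,0,0,-1,0,0,-0.7,0,0,0,-1,0,0,-0.7,0,0,0,-1,0,0,0,0,0,0])

```text
time: 10.78
eef_pos: [0.5461, -0.4464, 0.0662]
orientation: [[0.973, -0.229, -0.0], [-0.229, -0.973, 0.0], [-0.0, -0.0, -1.0]]
contact_force: [-3.4, 2.7, 5.2]
opening: 0.485
grasp_force: 43.0
```

Request:
move_arm(plan=[-1,-0.4,0.3,-0.7,0,0,0,-1,0,0,-0.7,0,0,0,-1,0,0,-0.7,0,0,0,-1,0,0,-0.7,0,0,0,-1,0,0,0,0,0,0])

```text
time: 11.4
eef_pos: [0.546, -0.4464, 0.0636]
orientation: [[0.973, -0.229, 0.001], [-0.229, -0.973, -0.001], [0.001, 0.0, -1.0]]
contact_force: [-1.7, 1.7, 4.9]
opening: 0.481
grasp_force: 43.1
```

Request:
move_arm(plan=[-1,-0.2,0.2,-0.7,0,0,0,-1,0,0,-0.7,0,0,0,-1,0,0,-0.7,0,0,0,-1,0,0,-0.7,0,0,0,-1,0,0,0,0,0,0])

```text
time: 12.02
eef_pos: [0.546, -0.4464, 0.0609]
orientation: [[0.973, -0.229, 0.001], [-0.229, -0.973, -0.001], [0.001, 0.001, -1.0]]
contact_force: [-1.3, 1.8, 5.4]
opening: 0.481
grasp_force: 43.1
```

Request:
move_arm(plan=[-1,0,0,-0.6,0,0,0,-1,0,0,-0.6,0,0,0,-1,0,0,-0.6,0,0,0,-1,0,0,0,0,0,0])

```text
time: 12.52
eef_pos: [0.546, -0.4464, 0.0603]
orientation: [[0.973, -0.229, 0.001], [-0.229, -0.973, -0.001], [0.001, 0.001, -1.0]]
contact_force: [-3.2, 3.3, 9.3]
opening: 0.48
grasp_force: 43.6
```

Request:
move_arm(plan=[-1,0,0,-0.6,0,0,0,-1,0,0,-0.6,0,0,0,-1,0,0,-0.6,0,0,0,-1,0,0,0,0,0,0])

```text
time: 13.02
eef_pos: [0.546, -0.4465, 0.0603]
orientation: [[0.973, -0.229, 0.001], [-0.229, -0.973, -0.001], [0.001, 0.0, -1.0]]
contact_force: [-5.9, 5.4, 16.1]
opening: 0.485
grasp_force: 44.4
```

A hard stop: z is unchanged at 60.3 mm while the force rose to 18 N net, and home should be at about 60. I'll relax, release and retreat.

Request:
move_arm(plan=[-1,0,0,1.5,0,0,0,-1,0,0,1.5,0,0,0,-1,0,0,0.8,0,0,0,-1,0,0,0,0,0,0,0.6,0,0,0,0,0,0,0.6,0,0,0,0,0,0,0.6,0,0,0,0,0,0,0.6,0,0,0,0,0,0])

```text
time: 14.02
eef_pos: [0.5453, -0.4459, 0.0592]
orientation: [[0.973, -0.229, -0.0], [-0.229, -0.973, 0.0], [-0.0, -0.0, -1.0]]
contact_force: [0.1, 0.7, -1.1]
opening: 0.802
grasp_force: 0.0
```

Request:
move_arm(plan=[0.6,0,0,5,0,0,0,0.6,0,0,15,0,0,0,0.6,0,0,30,0,0,0,0.6,-15,4,35,0,0,0,0.6,-25,6,20,0,0,0,0.6,-25,6,0,0,0,0,0.6,-15,3,0,0,0,0,0.6,0,0,0,0,0,0,0.6,0,0,0,0,0,0])

```text
time: 15.15
eef_pos: [0.4659, -0.4271, 0.1646]
orientation: [[0.973, -0.229, 0.001], [-0.229, -0.973, -0.0], [0.001, 0.0, -1.0]]
contact_force: [-0.9, 0.2, 0.5]
opening: 0.802
grasp_force: 0.0
```

Run:
```python
from fit import *
s=r.observe(); print(s['eef_pos'],s['contact_force'])
m=r.camera_model('wrist'); im=r.capture('wrist'); p=proj(m,[.5455,-.4478,.06]); print(p)
u,v=p.astype(int); v=max(v,75)
a=cv2.resize(im[v-75:v+75,u-75:u+75],(450,450),interpolation=cv2.INTER_CUBIC)
ms=r.camera_model('side'); si=r.capture('side'); q=proj(ms,[.5455,-.4478,.05]).astype(int); print(q)
b=cv2.resize(si[q[1]-50:q[1]+50,q[0]-39:q[0]+39],(350,450),interpolation=cv2.INTER_CUBIC)
save('w5.png',np.hstack([a,b]))
```

```text
[ 0.46593922 -0.42713563  0.16461813] [-0.88060413  0.23887605  0.53212018]
[319.09489983  96.68747412]
[370 177]
```

View pics/w5.png

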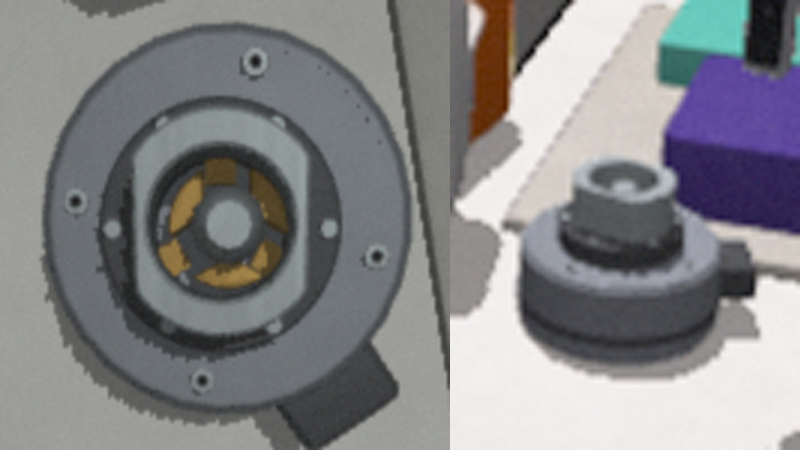

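The wrist crop shows the three brass tabs sitting in the keyways and no red ring showing. The side crop shows the flange flat on the housing. The push stalled at 60.3 mm against an expected 60.2 mm, and the ring travelled 5.9 mm. The arm is clear.

```bash
python3 -c "
from cell import r
print(r.sign_off())"
```

```text
the job is handed in; nothing more can be done
None
```

The hub is on the spindle with its tabs in the keyways, pushed home and released. The push stalled at 60.3 mm against about 60.2 mm expected, at no more than about 18 N. The arm made no contact with the tamper, cup or pitcher, and I handed the job in at about 15 s.

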